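# Check a filter plate against the light

## Robot

A 6-joint arm with a two-finger parallel gripper is mounted at the origin on the work surface; the furniture and walls round the work are solid. World frame = base frame: x ahead of the robot, y to its left, z up, the work surface at z = 0. Lengths are in m, angles in degrees, forces in N, time in s.
With the tool pointing down it reaches from about 0.25 to 0.725 m from the base axis. Payload 9.7 kg.
Tool frame: the origin (TCP) lies between the finger pads; the fingertips stand 8 mm ahead of it and the grasp point (between the pads) lies 11 mm behind it; x points along the fingers, y is the direction in which the jaws open and shut, and the axes are right-handed (so a half turn about x gives the same grasp; the last joint's range is limited). The gripper opens to 85 mm and grips with 20 to 120 N. Pads are 22 mm wide; open, the fingers measure 114 mm over their backs; the gripper's body (76 mm by 85 mm) begins 54 mm behind the grasp point. The pads swing forward as they close: fully open they stand 13 mm farther back than shut.
Start: joints at [-64.916, 4.979, 10.078, 95.1, 0, 90], TCP at [0.233, -0.498, 0.239] pointing down, gripper open.
Joint ranges: [-179.16, 179.16], [-48.56, 103.87], [-65.8, 70.77], [-126.05, 130.52], [-82.76, 87.17], [-180, 180]. Speed limits (degrees/s): [127.2, 127.2, 147.25, 180, 180, 180].

## Interface

Orientations are given as a 3x3 rotation matrix whose columns are the frame's x, y, z axes.
In Python, from workcell import * gives the robot as it stands.
- The arm moves only by the tool play_rows, never from a script. Its argument "plan" is a list that holds one entry, the list of rows, each a list of 6 numbers: the shift along the tool's x, y, z in units of 25 mm (1.0 is 25 mm), then the turn, a rotation vector about the tool's x, y, z in rad. In form: [[[x, y, z, wx, wy, wz], ...]]. A call has 1 to 8 rows; each row shifts and turns the commanded pose from where the row before left it, along the tool's axes as they then stand; what a row does not reach is not made up. A row lasts 1/8 s, in which the tool goes at most 62.5 mm and 10.7 degrees, less where a joint would pass 70% of its speed; a pose out of reach is approached as far as the arm can. A call is refused whole if a number of a shift passes 1 or a number of a turn 0.188, either way. A call with a gripper value outside its range is refused whole. "gripper" is the finger opening in mm, from 0 to 85.4, set as the call begins (left out, the last holds). The fingers move at their own pace and stop on an object; "newtons" is the grip in N (left out, the last holds). Time passes only in rows, so rows that do not move let the fingers close. It gives the time, the measured TCP pose, the force and the opening at its end, in the units of the state.
- get_obs(): the state, without advancing time (a new reading comes with each control period).
- read_camera(name): name is "scene" or "top"; returns the picture (400x640x3 uint8, red, green, blue); there is no depth.
- get_calibration(name): a dict with "fx", "fy", "cx", "cy" (pixels), "k1" (the pictures are not rectified: a ray, as slopes to the right and down, at radius r is drawn at 1 + k1 r^2 times it, then the intrinsics apply), "rvec" (rotation vector, rad) and "tvec" (3), from world to camera coordinates, as OpenCV has them. Camera axes: x right, y down, z forward; pixel columns grow to the right and rows downward; lengths in m; the calibration is good to about 2 mm. A picture is of the moment at which its call begins. get_calibration takes no time and is no camera call.
- hand_in(): hands the job in, once; it reports no verdict.
Trained networks look in the newest picture that a camera, given by its name, has taken for a name from the list of things; names that differ only in an ending like _2 or _b are one class to them, and where a whole thing is asked for, a point or a joint stands for the part that bears it (a point fixed in the world has none). Each returns a list of dicts, best first, with "p" (0 to 1); they miss things now and then, are a little off and sometimes report something else, mostly with a low value. They report only what shows in the picture. A call takes as long as a camera call. They do not tell look-alikes from the thing itself.
- recognise(camera, query): "location" ([x, y, z] in m, in world coordinates, good to about 4 mm: the middle of the surface that is visible of it).
- masks_of(camera, query): "region" (400x640 bool, what is visible of it).
- spot_point(camera, query): "location" ([x, y, z] in m, in world coordinates, good to about 4 mm: a listed point, or the origin of a listed thing).
The state is a dict: "time": time; "qpos": joint angles; "joint_velocities": joint speeds; "joint_efforts": joint torques, N m; "ee_pos": TCP position; "eef_rot": TCP orientation; "force": force on the tool from outside, world axes, zero at the start; "torque": the same for the moment, N m; "grip_width": finger opening in m.
Only numpy, scipy, OpenCV 4.12 (cv2) and the standard library are available. Lean on these libraries where they do the work, as an engineer would, in place of code of your own. Each camera call takes 0.05 s, during which the arm holds its last target.

## Task

The dust filter unit on the bench needs its filter checked for clogging: lift the cover flap until it stays open by itself, draw the fine-mesh filter plate (the one with the loop handle) up out of its guides, leaving the coarse slatted screen in place. Then hold the filter plate upright in front of the lit inspection panel, parallel to its face and centred on it, about 6 cm away and touching nothing, and finish there still holding it up, with the cover left open and the other things on the bench undisturbed.

Things in the scene. Friction and masses are not known exactly. Their poses are not given: they have to be found in the camera images.
- flap (a joint): hinge angle in rad of the grey cover flap on top of the dust filter unit: 0 shut, grows as the front edge is lifted, stop at 1.85 (leaning back past upright). No latch, a light hinge with no spring: past 1.6 it falls back on to its stop and stays open; below about 1.4 it falls shut. Flap 108 mm from hinge to front edge, 136 wide, 6 thick, 0.16 kg; open, its edge stands 219 mm above the table, 30 mm behind the hinge.
- flap_grip (a point): point to grip on the flap's black upright pull (26 mm wide along the unit's y, 12 thick, standing 32 mm up from the flap's top face near its front edge). The point lies 10 mm below the pull's top and 22 mm above the flap's top face. It turns with the flap; with the flap shut its axes are those of the unit. Measured from the hinge with the flap shut it lies 86 mm towards the front and 28 mm up.
- flap_hinge (a point): middle of the flap's hinge line at the unit's rear rim, 115 mm above the table; the hinge runs along the y of this point. The axes are the unit's: x from the unit's front to its rear, y to its left, z up.
- unit: dust filter unit, a fixed grey sheet-metal box 98 (x) x 130 (y) x 115 (z, to the rim) mm, walls 5, closed on top by the flap; origin at the middle of its underside, x from its front (switch and round gauge) to its rear (hinge), z up. Inside, two pairs of upright guides, 24 mm left and 24 mm right of the middle, each hold one plate on edge, its face to the side, standing on the floor 10 mm up; a plate comes out straight up.
- unit_rim (a point): middle of the unit's open top, at the rim, 115 mm above the table; axes as the unit.
- filter: the filter plate: aluminium frame with fine woven wire mesh, 84 (x) x 10 (y, thickness) x 70 (z) mm, with a loop handle on its top edge (flat ring 32 wide, 10 thick, 30 high, open in the middle); 0.1 kg. Origin at the middle of its bottom edge, z up towards the handle, y square to its face. It stands in the left or the right guides, hidden by the shut flap; 1.5 mm of play on each side.
- filter_mid (a point): centre of the filter plate's mesh face, 35 mm above its bottom edge; axes as the plate.
- filter_grip (a point): point to grip on the filter plate's loop handle, 18 mm above the plate's top edge and 12 mm below the handle's top; handle 10 mm thick along y.
- screen_mid (a point): centre of the coarse screen in the other guides: the same frame (84x10x70 mm) with five wide slats and a plain round stub handle 14 mm across, 23 high; it stays where it is.
- light: inspection light, fixed: an upright flat lit panel 150 wide, 116 high, 12 thick, its lower edge 38 mm and top edge 154 mm above the table, on a flat steel foot 95 x 110 x 10 mm and a rear post. Origin on the table under the panel; its lit face looks to -x of this frame, y runs along the panel, z up.
- light_face (a point): centre of the lit face, 96 mm above the table; axes as the light (in front of the face is -x).
- tin_near: white closed moisture tin, 55 mm across, 30 high (mm); a bystander, origin at the middle of its underside
- cutter_ring: square open metal cutter ring, 48x48x18 (mm); a bystander, origin at the middle of its underside
- spatula: spatula with wooden handle, 192 long (mm); a bystander, origin at the middle of its underside
- tin_far: white closed moisture tin, 55 mm across, 34 high (mm); a bystander, origin at the middle of its underside
- bowl: small porcelain bowl, 66 mm across, 35 high (mm); a bystander, origin at the middle of its underside
- stone: square tan porous stone, 33x33x8 (mm); a bystander, origin at the middle of its underside
- pad: square brass-coloured loading pad, 34x34x20 (mm); a bystander, origin at the middle of its underside
- beaker: small glass beaker, 45 mm across, 61 high (mm); a bystander, origin at the middle of its underside
Not all that is in view belongs to the job. What is shaped like the unit but red or turquoise is not meant.

How it is judged (in metres and radians):
On the way, in this order (a step that is already met when the one before it is completed fails the run):
1. the cover flap is open past its tipping point while both plates still stand in their guides (value of joint flap above 1.6 rad and z of each of filter_mid, screen_mid in the frame of unit_rim below -0.055 m), for 0.2 s.
2. the filter plate is drawn up clear of the unit's rim, the screen left in its guides (z of filter_mid in the frame of unit_rim above 0.037 m and z of screen_mid in the frame of unit_rim below -0.055 m and value of joint flap above 1.5 rad), for 0.1 s.
At the end, for the whole second after the job is handed in: Filter plate held in the fingers, at rest, upright and parallel to the lit face within 0.2 rad, its centre within 22 mm sideways and in height of the face's centre and 30 to 95 mm in front of it, touching neither light nor unit; flap open beyond 1.5 rad; screen still in its guides (contact force between filter and the fingers above 0.5 N and value of joint flap above 1.5 rad and z of screen_mid in the frame of unit_rim below -0.055 m and x of filter_mid in the frame of light_face between -0.095 and -0.03 m and y of filter_mid in the frame of light_face between -0.022 and 0.022 m and z of filter_mid in the frame of light_face between -0.022 and 0.022 m and angle between the y axis of filter_mid and the x axis of light_face, either way round below 0.2 rad and angle between filter_mid's own z axis and vertical below 0.2 rad and contact force between filter and light below 0.05 N and contact force between filter and unit below 0.05 N and linear speed of filter below 0.03 m/s); the arm keeps its last pose, push and grip.
It fails at once if a bystander is shoved more than 30 mm (distance of any of tin_near, cutter_ring, spatula, tin_far, bowl, stone, pad, beaker from where it was at the start of the episode above 0.03 m).
It fails at once if the screen is pulled out of its guides (z of screen_mid in the frame of unit_rim above -0.035 m).
It also fails if it takes over 50 s, if anything falls off the work surface, if the arm or the gripper's body presses on something with over 40 N, if the wrist force passes 120 N, or if a joint passes its speed limit or range.

## Working session

There is one attempt and no reset: what is moved stays moved. The work goes in short steps, Python scripts to look and compute and a tool call to move; the robot and the scene stay as the last step left them, time stands still between calls to the robot, and variables do not carry over. Pictures are saved under pics/ and viewed, and the job is handed in when it is done.

Besides the shell and the picture viewer there is one more tool, called after "Request:" by a JSON object that holds its "name" and its "arguments", one argument or row to a line. play_rows: Moves the arm, as the interface text tells. Its arguments: {"type":"object","properties":{"plan":{"type":"array"},"gripper":{"type":"number"},"newtons":{"type":"number"}},"required":["plan"]}

```bash
ls; mkdir -p pics; python3 - <<'E'
from workcell import *
import cv2
for c in("scene","top"):
    cv2.imwrite(f"pics/{c}0.png",read_camera(c)[:,:,::-1])
    print(c,get_calibration(c))
print(get_obs())
E
```

```text
pics
scene {'fx': 402.29743502473355, 'fy': 402.29743502473355, 'cx': 317.571952094523, 'cy': 196.92405077307563, 'k1': -0.07848935886906705, 'rvec': array([ 0.73220776, -2.30518786,  1.4276379 ]), 'tvec': array([0.29173195, 0.23151264, 1.17012479])}
top {'fx': 397.4742903215652, 'fy': 397.4742903215652, 'cx': 320.45369292175764, 'cy': 195.4741188095154, 'k1': -0.06418434802945491, 'rvec': array([ 2.15689467, -2.09881023,  0.16805053]), 'tvec': array([-0.09134914,  0.44355856,  1.1413898 ])}
{'time': 0.1, 'qpos': array([-6.49162585e+01,  5.00823739e+00,  1.00392358e+01,  9.50977759e+01,
        1.47290589e-04,  9.00017039e+01]), 'joint_velocities': array([ 0.05928775, -0.10720752,  0.11783586, -0.04030041,  0.08363429,
       -0.05181678]), 'joint_efforts': array([-1.14897099e-03, -5.21560836e+01,  4.65654123e+01,  1.61528634e-02,
        3.51598985e-06, -2.01710333e-05]), 'ee_pos': array([ 0.23309215, -0.49796458,  0.23865334]), 'eef_rot': array([[-4.91771364e-04,  4.23915215e-01, -9.05701744e-01],
       [ 1.05665922e-03, -9.05701127e-01, -4.23915500e-01],
       [-9.99999321e-01, -1.16548761e-03, -2.53604334e-06]]), 'force': array([ 0.55671393,  0.13509493, -0.6081427 ]), 'torque': array([ 0.01299085, -0.05234628, -0.02124458]), 'grip_width': 0.0856295224228424}
```

View pics/scene0.png

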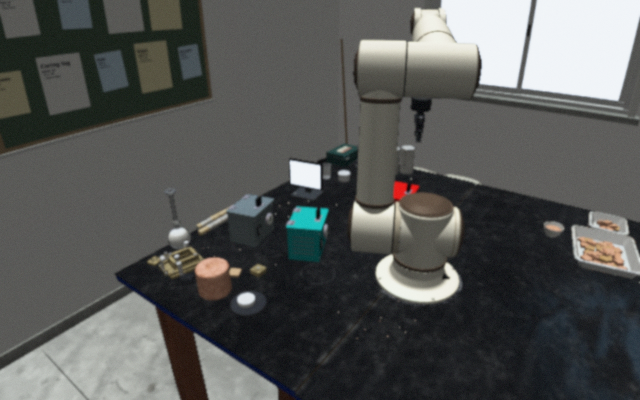

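View pics/top0.png

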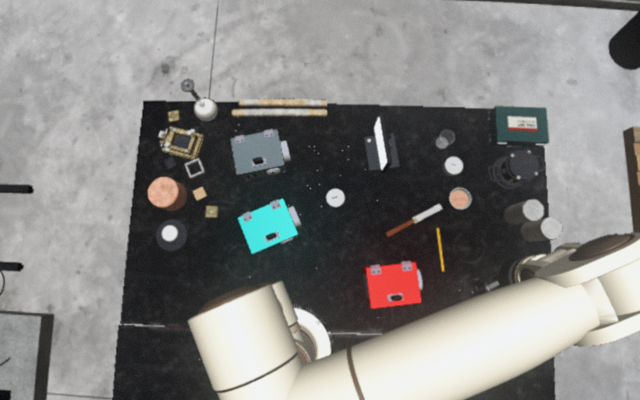

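```bash
python3 - <<'E'
from workcell import *
import numpy as np
np.set_printoptions(precision=3,suppress=True)
for q in ["flap_grip","flap_hinge","unit","unit_rim","light","light_face"]:
  for c in("scene","top"):
    print(q,c,[(r["location"],round(r["p"],2)) for r in spot_point(c,q)][:4])
for q in ["unit","light","tin_near","spatula","cutter_ring","tin_far","bowl","stone","pad","beaker"]:
  print(q,[(r["location"],round(r["p"],2)) for r in recognise("top",q)][:4])
print(get_obs()["time"])
E
```

```text
flap_grip scene [([0.5251, 0.1015, 0.142], 0.76), ([0.3196, 0.0524, 0.1398], 0.68), ([0.1642, -0.2874, 0.1419], 0.59)]
flap_grip top [([0.1675, -0.2839, 0.1367], 0.71), ([0.5211, 0.0979, 0.138], 0.65), ([0.3156, 0.0523, 0.1432], 0.6)]
flap_hinge scene [([0.3956, 0.0842, 0.1127], 0.77), ([0.6101, 0.1164, 0.1133], 0.68), ([0.2495, -0.2748, 0.1123], 0.66)]
flap_hinge top [([0.6082, 0.1182, 0.1144], 0.95), ([0.395, 0.0851, 0.1081], 0.68), ([0.2544, -0.2769, 0.1113], 0.58), ([0.4531, -0.4959, -0.0003], 0.36)]
unit scene [([0.5569, 0.1035, -0.0025], 0.85), ([0.3466, 0.0671, -0.0061], 0.58)]
unit top [([0.5577, 0.1019, -0.0022], 0.81), ([0.3478, 0.0632, -0.0033], 0.66), ([0.2029, -0.2816, -0.0044], 0.57)]
unit_rim scene [([0.3523, 0.0663, 0.1152], 0.82), ([0.2014, -0.2812, 0.1149], 0.81), ([0.5552, 0.0993, 0.1131], 0.69), ([0.598, -0.2545, 0.0041], 0.57)]
unit_rim top [([0.3464, 0.0591, 0.1144], 0.83), ([0.5618, 0.1046, 0.1131], 0.78), ([0.2029, -0.2837, 0.1075], 0.7)]
light scene [([0.5948, -0.254, 0.0037], 0.89), ([0.6324, -0.4555, -0.0012], 0.36)]
light top [([0.5946, -0.2538, -0.0007], 0.6)]
light_face scene [([0.5959, -0.2453, 0.0958], 0.56)]
light_face top [([0.4498, 0.2912, 0.0025], 0.52)]
unit [([0.2023, -0.2761, 0.1191], 0.94), ([0.547, 0.0977, 0.1199], 0.69), ([0.3431, 0.0566, 0.1133], 0.68)]
light [([0.5875, -0.2489, 0.0516], 0.82)]
tin_near [([0.4457, -0.1219, 0.0291], 0.8), ([0.5549, 0.1032, 0.1208], 0.52)]
spatula [([0.3878, -0.3604, 0.0113], 0.82)]
cutter_ring [([0.5314, 0.3118, 0.0196], 0.52)]
tin_far [([0.5485, -0.4808, 0.0326], 0.66), ([0.551, 0.1059, 0.1188], 0.44), ([0.3915, -0.361, 0.0135], 0.34)]
bowl [([0.4515, -0.4965, 0.0239], 0.73), ([0.6328, -0.4554, 0.0265], 0.62)]
stone [([0.4485, 0.2943, 0.0074], 0.61), ([0.6372, -0.4589, 0.029], 0.19)]
pad [([0.6402, -0.4582, 0.0324], 0.26)]
beaker [([0.6375, -0.4574, 0.0313], 0.59), ([0.5561, 0.1027, 0.1186], 0.52)]
1.2
```

```bash
cat > h.py <<'E'
from workcell import *
import numpy as np, cv2
np.set_printoptions(precision=4,suppress=True)
def proj(c,P):
    k=get_calibration(c); R,_=cv2.Rodrigues(np.array(k["rvec"]))
    p=np.atleast_2d(P)@R.T+np.array(k["tvec"]); s=p[:,:2]/p[:,2:]
    s=s*(1+k["k1"]*(s**2).sum(1,keepdims=True))
    return s*[k["fx"],k["fy"]]+[k["cx"],k["cy"]]
def cam(c):
    k=get_calibration(c); R,_=cv2.Rodrigues(np.array(k["rvec"])); return -R.T@np.array(k["tvec"])
def unproj(c,uv,z):
    k=get_calibration(c); R,_=cv2.Rodrigues(np.array(k["rvec"]))
    d=(np.array(uv,float)-[k["cx"],k["cy"]])/[k["fx"],k["fy"]]; s=d.copy()
    for _ in range(20): s=d/(1+k["k1"]*(s**2).sum())
    r=R.T@np.array([*s,1]); C=cam(c); return C+r*(z-C[2])/r[2]
def crop(c,im,x0,y0,x1,y1,f,name,pts=None):
    o=cv2.resize(im[y0:y1,x0:x1,::-1],None,fx=f,fy=f,interpolation=cv2.INTER_CUBIC)
    if pts is not None:
        for u,v in proj(c,pts): cv2.circle(o,(int((u-x0+.5)*f),int((v-y0+.5)*f)),2,(0,0,255),-1)
    cv2.imwrite(name,o)
def yawR(a): return np.array([[np.cos(a),-np.sin(a),0],[np.sin(a),np.cos(a),0],[0,0,1]])
E
python3 - <<'E'
from h import *
print(cam("scene"),cam("top"))
a=np.arctan2(0.0175,0.086); R=yawR(a)
H=np.array([0.609,0.117,0.115]); 
def seg(a,b,n=12): return [np.array(a)+(np.array(b)-np.array(a))*t for t in np.linspace(0,1,n)]
Q=[]
for z in(0.006,): 
  c=[(-.108,-.068,z),(-.108,.068,z),(0,.068,z),(0,-.068,z)]
  for i in range(4): Q+=seg(c[i],c[(i+1)%4])
Q.append((-.086,0,.028))
P=np.array(Q)@R.T+H
im=read_camera("top"); crop("top",im,210,100,430,200,3.6,"pics/t1.png",P)
im=read_camera("scene"); crop("scene",im,210,140,350,260,5,"pics/s1.png",P)
E
```

```text
[-0.3205  0.9352  0.7285] [ 0.248  -0.0952  1.1989]
```

View pics/t1.png

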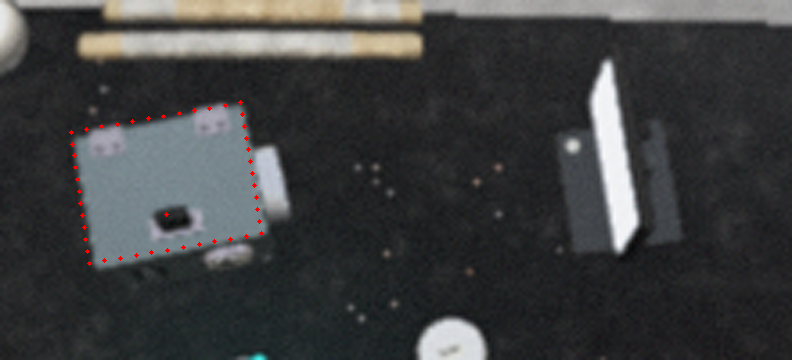

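View pics/s1.png

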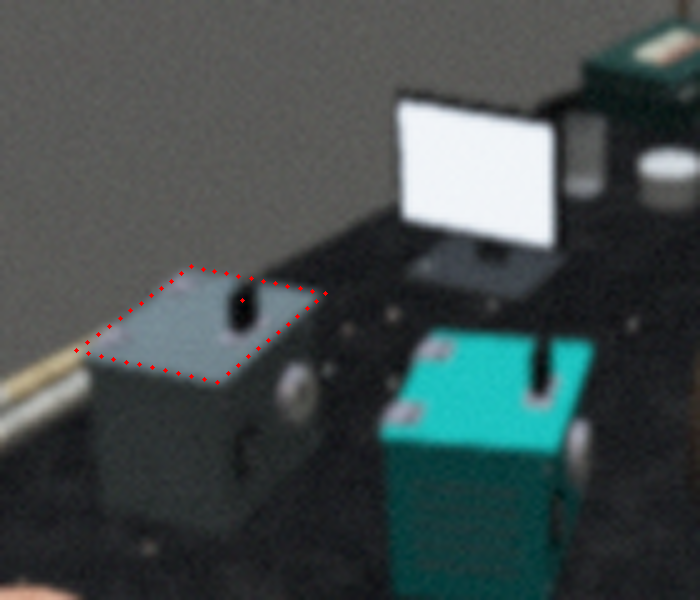

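The unit candidates in the top picture are grey (260,152), turquoise (268,226) and red (393,285). I choose grey, and the flap outline fits it in both crops. The light's lit face looks towards +y, towards the unit. Next I fit the light's pose and refine the unit's.

```bash
cat > fit.py <<'E'
from h import *
from scipy.optimize import minimize, least_squares
# light: visible union mask of panel from lit face threshold
ims=read_camera("scene"); imt=read_camera("top")
def lit(im,x0,y0,x1,y1):
    m=np.zeros(im.shape[:2],np.uint8); m[y0:y1,x0:x1]=(im[y0:y1,x0:x1].min(2)>150); 
    n,l,s,_=cv2.connectedComponentsWithStats(m); i=1+np.argmax(s[1:,4]); return l==i
ms=lit(ims,280,150,330,200); mt=lit(imt,360,105,400,180)
print(ms.sum(),mt.sum())
F=8
def corners(p,b):
    x,y,a=p; R=yawR(a)
    c=np.array([(0,-.075+b,.038+b),(0,.075-b,.038+b),(0,.075-b,.154-b),(0,-.075+b,.154-b)])
    return c@R.T+[x,y,0]
def soft(im,x0,y0,x1,y1):return im
def rend(c,P):
    m=np.zeros((400*4,640*4),np.uint8); uv=(proj(c,P)+.5)*4-.5
    cv2.fillPoly(m,[np.round(uv*16).astype(np.int32)],255,shift=4)
    return cv2.resize(m,(640,400),interpolation=cv2.INTER_AREA)/255.
def cost(p):
    return np.abs(rend("scene",corners(p[:3],p[3]))-ms).sum()
best=None
for a in np.radians([-70,-80,-90,-100]):
  r=minimize(cost,[.59,-.248,a,.003],method="Nelder-Mead",options=dict(initial_simplex=np.array([.59,-.248,a,.003])+np.vstack([np.zeros(4),np.diag([.01,.01,.1,.002])]),maxiter=400))
  print(r.fun,r.x,np.degrees(r.x[2]))
  if best is None or r.fun<best.fun: best=r
def cost2(p):
    return cost(p)+np.abs(rend("top",corners(p[:3],p[3]))-mt).sum()
r=minimize(cost2,best.x,method="Nelder-Mead",options=dict(initial_simplex=best.x+np.vstack([np.zeros(4),np.diag([.01,.01,.1,.002])]),maxiter=600))
print("both",r.fun,r.x,np.degrees(r.x[2]))
P=corners(r.x[:3],r.x[3])
crop("scene",ims,270,140,350,200,8,"pics/sl.png",P); crop("top",imt,350,100,420,190,6,"pics/tl.png",P)
# unit flap top fit by colour
g=imt[152,250].astype(int); print(imt[150,250],imt[165,290],imt[120,270])
E
python3 fit.py
```

```text
715 348
30.788235294117644 [ 0.5952 -0.2404 -1.43    0.0069] -81.9313538575504
30.152941176470584 [ 0.5946 -0.2401 -1.4199  0.0069] -81.35494380442162
31.090196078431372 [ 0.5944 -0.2404 -1.4104  0.0068] -80.8084688875221
31.615686274509805 [ 0.5941 -0.2402 -1.4058  0.0067] -80.54915733309858
both 117.58039215686276 [ 0.5969 -0.2458 -1.3887  0.0077] -79.5647365152899
[120 133 141] [28 34 32] [34 32 35]
```

```bash
cd pics; python3 -c "
import cv2,numpy as np
a=cv2.imread('sl.png');b=cv2.imread('tl.png');h=max(a.shape[0],b.shape[0]);s=min(1,800/(a.shape[1]+b.shape[1]))
o=np.zeros((h,a.shape[1]+b.shape[1],3),np.uint8);o[:a.shape[0],:a.shape[1]]=a;o[:b.shape[0],a.shape[1]:]=b
cv2.imwrite('l1.png',cv2.resize(o,None,fx=s,fy=s))"
```

```text
(no output)
```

View pics/l1.png

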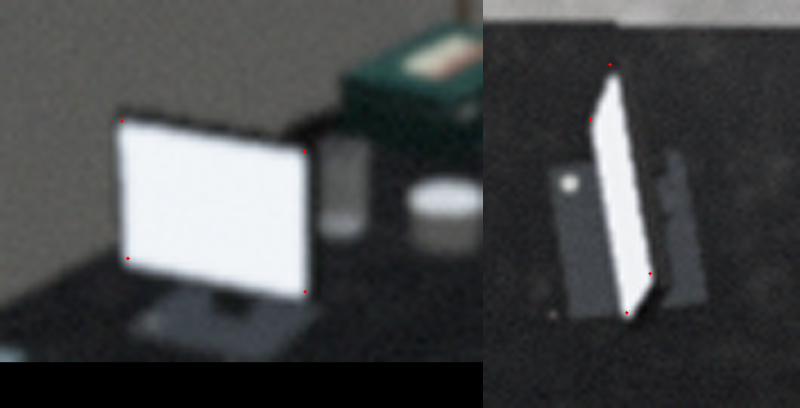

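```bash
python3 - <<'E'
from h import *
from scipy.optimize import minimize
m={}
for c in("scene","top"):
    read_camera(c)
    rs=masks_of(c,"flap_hinge")
    for r in rs:
        M=r["region"]; ys,xs=np.nonzero(M); print(c,r["p"],M.sum(),xs.mean(),ys.mean())
imt=read_camera("top").astype(int); 
M=np.zeros((400,640),bool); x0,y0,x1,y1=222,120,288,182
sub=imt[y0:y1,x0:x1]; M[y0:y1,x0:x1]=(sub.sum(2)>250)
M=M.astype(np.uint8); M=cv2.morphologyEx(M,cv2.MORPH_OPEN,np.ones((5,5)));M=cv2.morphologyEx(cv2.copyMakeBorder(M,0,0,0,0,0),cv2.MORPH_CLOSE,np.ones((11,11)))
n,l,s,_=cv2.connectedComponentsWithStats(M); i=1+np.argmax(s[1:,4]); M=l==i; print(M.sum())
def quad(p):
    R=yawR(p[2]); c=np.array([(-.108,-.068,.006),(-.108,.068,.006),(0,.068,.006),(0,-.068,.006)]); return c@R.T+[p[0],p[1],.115]
def rend(c,P):
    m=np.zeros((1600,2560),np.uint8); cv2.fillPoly(m,[np.round(((proj(c,P)+.5)*4-.5)*16).astype(np.int32)],255,shift=4)
    return cv2.resize(m,(640,400),interpolation=cv2.INTER_AREA)/255.
f=lambda p:np.abs(rend("top",quad(p))-M).sum()
p0=np.array([.609,.117,.2])
r=minimize(f,p0,method="Nelder-Mead",options=dict(initial_simplex=p0+np.vstack([np.zeros(3),np.diag([.01,.01,.1])])))
print(r.fun,r.x,np.degrees(r.x[2]))
g=r.x[:2]+(yawR(r.x[2])@[-.086,0,0])[:2]; print("grip",g)
E
```

```text
scene 0.94 1935 250.20361757105943 219.25271317829458
scene 0.76 1929 306.7423535510627 232.7874546397097
scene 0.57 315 403.4761904761905 189.53015873015872
top 0.97 2186 392.4670631290027 284.64821591948765
top 0.76 2195 259.6378132118451 154.46013667425967
top 0.72 2209 269.4210049796288 225.7555454956994
1925
172.67843137254903 [0.6065 0.1146 0.2335] 13.380612819685515
grip [0.5228 0.0947]
```

```bash
python3 - <<'E'
from h import *
im=read_camera("top"); crop("top",im,222,120,302,180,10,"pics/t2.png")
for n,(u,v) in dict(bl=(75,137),br=(243,101),fr=(265,236),fl=(92,267)).items():
    print(n,unproj("top",(u/3.6+210-.5,v/3.6+100-.5),.121))
h=[r["location"] for r in spot_point("top","flap_hinge")+spot_point("top","flap_grip")+spot_point("top","unit")]
for r in h: print(np.array(r))
E
```

```text
bl [0.5917 0.1803 0.121 ]
br [0.6242 0.0487 0.121 ]
fr [0.515  0.0263 0.121 ]
fl [0.487  0.1597 0.121 ]
[0.3953 0.0838 0.1091]
[ 0.2513 -0.2749  0.1129]
[0.6078 0.1186 0.1133]
[ 0.4526 -0.4945 -0.0013]
[0.3202 0.0487 0.1443]
[0.5231 0.0977 0.1385]
[ 0.1671 -0.2839  0.1388]
[ 0.3488  0.0647 -0.0061]
[0.5585 0.1031 0.001 ]
```

View pics/t2.png

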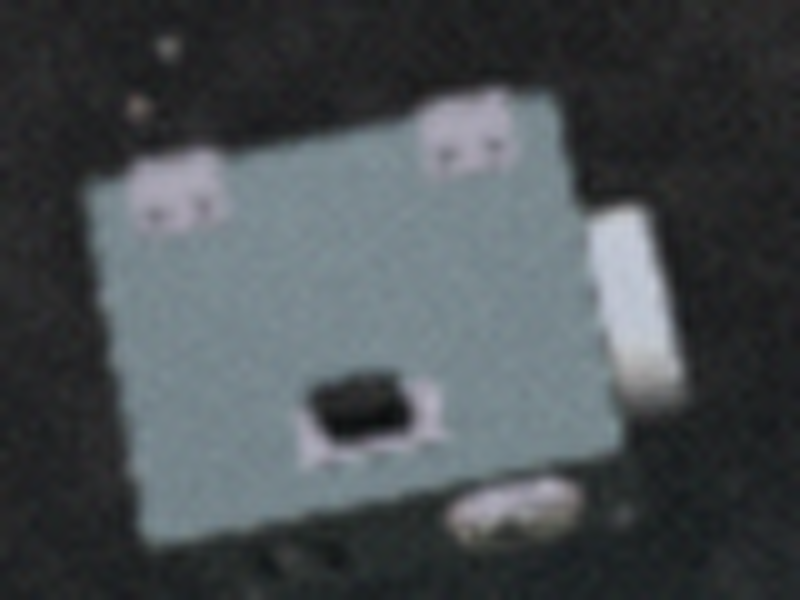

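```bash
cat >> h.py <<'E'
from scipy.spatial.transform import Rotation as Ro
def Rdown(deg):  # tool y at world angle deg, x down
    a=np.radians(deg); y=np.array([np.cos(a),np.sin(a),0]); x=np.array([0,0,-1.]); return np.array([x,y,np.cross(x,y)]).T
def rows(p1,R1,n,rv=None,p0=None,R0=None,rnd=2):
    """TCP target p1,R1 in n equal rows"""
    o=get_obs(); p=np.array(o["ee_pos"] if p0 is None else p0); R=np.array(o["eef_rot"] if R0 is None else R0)
    w=(Ro.from_matrix(R.T@R1)).as_rotvec() if rv is None else np.array(rv)
    out=[]
    for i in range(n):
        k=n-i; d=R.T@(p1-p)/k/.025
        wr=(Ro.from_matrix(R.T@R1).as_rotvec() if rv is None or i>n//2 else w*(1-i/n))/k
        row=np.round(np.r_[d,wr],[rnd]*3+[3]*3 if False else 3); row[:3]=np.round(row[:3],rnd)
        out.append(row.tolist()); p=p+R@(row[:3]*.025); R=R@Ro.from_rotvec(row[3:]).as_matrix()
    return out
def show(o):
    for i in range(0,len(o),8): print([[ (0 if abs(v)<5e-4 else v) for v in r] for r in o[i:i+8]])
E
python3 - <<'E'
from h import *
o=get_obs(); print(o["time"],o["ee_pos"])
R1=Rdown(102)
r=rows(np.array([.5237,.0986,.25]),R1,24,rv=[-np.radians(167),0,0]); show(r)
E
```

```text
1.85 [ 0.2332 -0.4981  0.2393]
[[-0.02, -0.7, -0.86, -0.121, 0, 0], [-0.02, -0.59, -0.94, -0.121, 0, 0], [-0.02, -0.47, -1.0, -0.121, 0, 0], [-0.02, -0.34, -1.05, -0.121, 0, 0], [-0.02, -0.22, -1.08, -0.121, 0, 0], [-0.02, -0.08, -1.1, -0.121, 0, 0], [-0.02, 0.05, -1.1, -0.121, 0, 0], [-0.02, 0.18, -1.09, -0.121, 0, 0]]
[[-0.02, 0.32, -1.06, -0.121, 0, 0], [-0.02, 0.44, -1.01, -0.121, 0, 0], [-0.02, 0.56, -0.96, -0.121, 0, 0], [-0.02, 0.67, -0.88, -0.121, 0, 0], [-0.02, 0.77, -0.79, -0.121, 0, 0], [-0.02, 0.86, -0.69, -0.122, 0, 0], [-0.02, 0.94, -0.58, -0.122, 0, 0], [-0.01, 1.0, -0.47, -0.122, 0, 0]]
[[-0.02, 1.06, -0.34, -0.122, 0, 0], [-0.01, 1.09, -0.21, -0.122, 0, 0], [-0.02, 1.1, -0.07, -0.122, 0, 0], [-0.01, 1.11, 0.06, -0.122, 0, 0], [-0.02, 1.09, 0.19, -0.122, 0, 0], [-0.01, 1.06, 0.33, -0.121, 0, 0], [-0.01, 1.01, 0.45, -0.122, 0, 0], [-0.02, 0.95, 0.57, -0.121, 0, 0]]
```

Request:
{"name": "play_rows", "arguments": {
  "plan": [
    [[-0.02,-0.7,-0.86,-0.12,0,0],[-0.02,-0.6,-0.94,-0.12,0,0],[-0.02,-0.47,-1,-0.12,0,0],[-0.02,-0.34,-1,-0.12,0,0],[-0.02,-0.22,-1,-0.12,0,0],[-0.02,-0.08,-1,-0.12,0,0],[-0.02,0.05,-1,-0.12,0,0],[-0.02,0.18,-1,-0.12,0,0]]
  ],
  "gripper": 50,
  "newtons": 30
}}

```text
time: 2.85
ee_pos: [0.3255, -0.3078, 0.2434]
eef_rot: [[0.0, 0.986, -0.168], [-0.0, -0.168, -0.986], [-1.0, 0.0, 0.0]]
force: [0.3, -1.1, -0.1]
grip_width: 0.0502
```

Request:
{"name": "play_rows", "arguments": {
  "plan": [
    [[-0.02,0.32,-1,-0.12,0,0],[-0.02,0.44,-1,-0.12,0,0],[-0.02,0.56,-0.96,-0.12,0,0],[-0.02,0.67,-0.88,-0.12,0,0],[-0.02,0.77,-0.79,-0.12,0,0],[-0.02,0.86,-0.69,-0.12,0,0],[-0.02,0.94,-0.58,-0.12,0,0],[-0.02,1,-0.47,-0.12,0,0]]
  ]
}}

```text
time: 3.85
ee_pos: [0.4245, -0.1119, 0.2474]
eef_rot: [[0.0, 0.703, 0.711], [-0.0, 0.711, -0.703], [-1.0, 0.0, 0.0]]
force: [-0.2, 0.2, -0.2]
grip_width: 0.0499
```

```bash
python3 - <<'E'
from h import *
o=get_obs(); print(o["time"],o["ee_pos"],o["qpos"],o["eef_rot"])
R1=Rdown(102)
r=rows(np.array([.5237,.0986,.23]),R1,8); show(r)
r=rows(np.array([.5237,.0986,.23]),R1,10); show(r)
E
```

```text
3.85 [ 0.4245 -0.1119  0.2474] [-14.7696  -9.9365  -3.4004  96.5165  -0.0006  29.9122] [[ 0.0003  0.7032  0.711 ]
 [-0.0001  0.711  -0.7032]
 [-1.      0.0002  0.0003]]
[[0.09, 1.1, -0.39, -0.124, 0, 0], [0.09, 1.14, -0.25, -0.124, 0, 0], [0.09, 1.16, -0.11, -0.124, 0, 0], [0.08, 1.16, 0.04, -0.123, 0, 0], [0.09, 1.15, 0.18, -0.124, 0, 0], [0.09, 1.12, 0.32, -0.123, 0, 0], [0.08, 1.07, 0.46, -0.124, 0, 0], [0.09, 1.0, 0.58, -0.123, 0, 0]]
[[0.07, 0.88, -0.31, -0.099, 0, 0], [0.07, 0.9, -0.22, -0.099, 0, 0], [0.07, 0.92, -0.13, -0.099, 0, 0], [0.07, 0.93, -0.04, -0.099, 0, 0], [0.07, 0.93, 0.05, -0.099, 0, 0], [0.07, 0.92, 0.14, -0.099, 0, 0], [0.07, 0.9, 0.24, -0.099, 0, 0], [0.07, 0.87, 0.32, -0.099, 0, 0]]
[[0.07, 0.84, 0.41, -0.099, 0, 0], [0.07, 0.8, 0.49, -0.098, 0, 0]]
```

Request:
{"name": "play_rows", "arguments": {
  "plan": [
    [[0.07,0.88,-0.31,-0.12,0,0],[0.07,0.9,-0.2,-0.12,0,0],[0.07,0.92,-0.08,-0.12,0,0],[0.07,0.93,0.03,-0.12,0,0],[0.07,0.92,0.15,-0.12,0,0],[0.07,0.9,0.25,-0.12,0,0],[0.07,0.88,0.35,-0.12,0,0],[0.07,0.82,0.44,-0.12,0,0]]
  ]
}}

```text
time: 4.85
ee_pos: [0.5055, 0.0557, 0.2333]
eef_rot: [[0.0, -0.179, 0.984], [-0.0, 0.984, 0.179], [-1.0, -0.0, 0.0]]
force: [0.3, -0.1, 0.0]
grip_width: 0.05
```

```bash
python3 - <<'E'
from h import *
o=get_obs(); print(o["time"],o["ee_pos"],o["qpos"])
R1=Rdown(102)
# grasp point at .143 -> TCP .132 (tip .124, flap top .121)
r=rows(np.array([.5237,.0986,.19]),R1,4); show(r)
E
```

```text
4.85 [0.5055 0.0557 0.2333] [ 6.2921 -0.8416  3.4152 94.249  -0.0013 -4.0337]
[[0.43, 0.39, 0.26, -0.007, 0, 0], [0.43, 0.39, 0.26, -0.007, 0, 0], [0.44, 0.38, 0.26, -0.008, 0, 0], [0.43, 0.39, 0.26, -0.007, 0, 0]]
```

Request:
{"name": "play_rows", "arguments": {
  "plan": [
    [[0.43,0.39,0.26,-0.007,0,0],[0.43,0.39,0.26,-0.007,0,0],[0.43,0.39,0.26,-0.008,0,0],[0.43,0.39,0.26,-0.007,0,0],[0,0,0,0,0,0]]
  ]
}}

```text
time: 5.48
ee_pos: [0.5232, 0.0986, 0.1891]
eef_rot: [[-0.002, -0.204, 0.979], [-0.0, 0.979, 0.204], [-1.0, 0.0, -0.002]]
force: [-0.2, 0.0, 0.3]
grip_width: 0.0495
```

```bash
python3 - <<'E'
from h import *
o=get_obs(); print(o["time"],o["ee_pos"],o["qpos"])
P=[o["ee_pos"],o["ee_pos"]+[0,0,-.058]]
t=read_camera("top");crop("top",t,222,110,322,180,7,"pics/t3.png",P)
s=read_camera("scene");crop("scene",s,210,140,310,215,7,"pics/s3.png",P)
E
```

```text
5.475 [0.5232 0.0986 0.1891] [10.6726  1.916   1.2964 89.4818  0.0007 -1.1131]
```

View pics/t3.png

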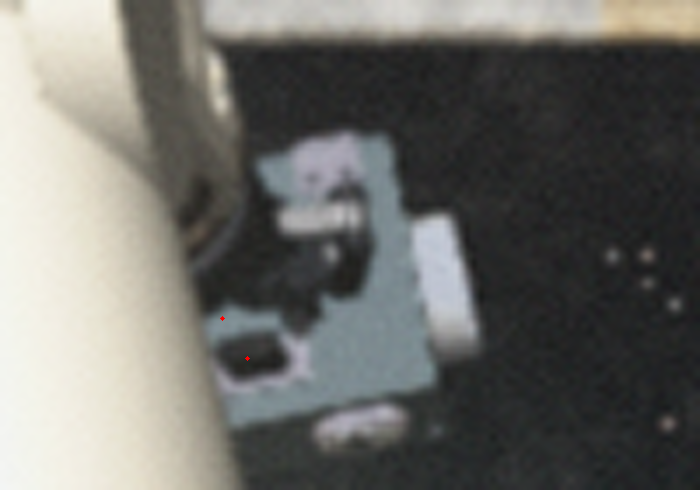

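View pics/s3.png

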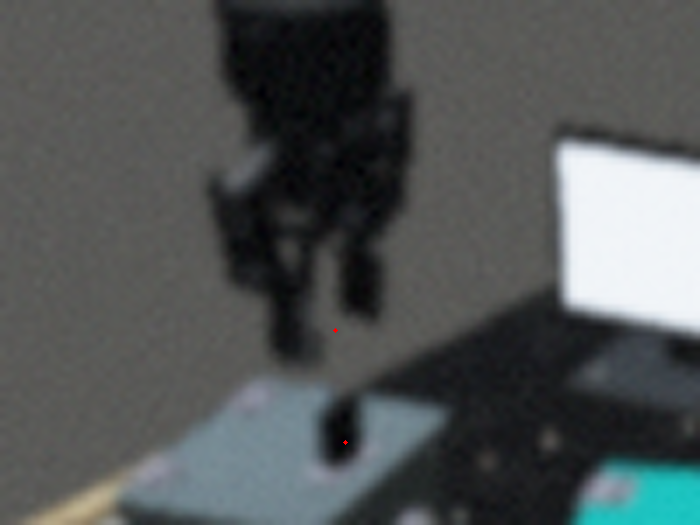

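The pull sits under the tool: it shows at crop (250,355) in the top view and at (340,435) in the scene view. Going down 55 mm to grip it.

Request:
{"name": "play_rows", "arguments": {
  "plan": [
    [[0.5,0,0.02,0,0,0],[0.6,0,0,0,0,0],[0.6,0,0,0,0,0],[0.4,0,0,0,0,0],[0.1,0,0,0,0,0]]
  ]
}}

```text
time: 6.2
ee_pos: [0.5236, 0.0982, 0.1343]
eef_rot: [[-0.001, -0.204, 0.979], [-0.0, 0.979, 0.204], [-1.0, 0.0, -0.001]]
force: [0.2, 0.2, 0.2]
grip_width: 0.05
```

Request:
{"name": "play_rows", "arguments": {
  "plan": [
    [[0,0,0,0,0,0],[0,0,0,0,0,0],[0,0,0,0,0,0],[0,0,0,0,0,0],[0,0,0,0,0,0]]
  ],
  "gripper": 15,
  "newtons": 25
}}

```text
time: 6.82
ee_pos: [0.5245, 0.0964, 0.136]
eef_rot: [[0.001, -0.202, 0.979], [-0.004, 0.979, 0.202], [-1.0, -0.004, 0.001]]
force: [1.0, -12.3, 1.3]
grip_width: 0.0256
```

```bash
python3 - <<'E'
import numpy as np
t=np.linspace(0,1.72,17); dx=.086*(1-np.cos(t))+.032*np.sin(t); dz=.086*np.sin(t)-.032*(1-np.cos(t))
for a,b,c in zip(t[1:],np.diff(dx)/.025,np.diff(dz)/.025): print(round(a,2),[round(-c,2),0,round(b,2)])
E
```

```text
0.11 [np.float64(-0.36), 0, np.float64(0.16)]
0.22 [np.float64(-0.34), 0, np.float64(0.2)]
0.32 [np.float64(-0.32), 0, np.float64(0.23)]
0.43 [np.float64(-0.29), 0, np.float64(0.26)]
0.54 [np.float64(-0.26), 0, np.float64(0.29)]
0.64 [np.float64(-0.23), 0, np.float64(0.32)]
0.75 [np.float64(-0.19), 0, np.float64(0.34)]
0.86 [np.float64(-0.16), 0, np.float64(0.36)]
0.97 [np.float64(-0.12), 0, np.float64(0.38)]
1.08 [np.float64(-0.08), 0, np.float64(0.39)]
1.18 [np.float64(-0.03), 0, np.float64(0.39)]
1.29 [np.float64(0.01), 0, np.float64(0.39)]
1.4 [np.float64(0.05), 0, np.float64(0.39)]
1.5 [np.float64(0.09), 0, np.float64(0.38)]
1.61 [np.float64(0.13), 0, np.float64(0.37)]
1.72 [np.float64(0.17), 0, np.float64(0.35)]
```

Request:
{"name": "play_rows", "arguments": {
  "plan": [
    [[-0.36,-0.05,0.16,0,0,0],[-0.34,-0.03,0.2,0,0,0],[-0.32,0,0.23,0,0,0],[-0.29,0,0.26,0,0,0]]
  ]
}}

```text
time: 7.32
ee_pos: [0.5455, 0.101, 0.1687]
eef_rot: [[-0.0, -0.204, 0.979], [0.0, 0.979, 0.204], [-1.0, 0.0, 0.0]]
force: [-2.6, 0.3, -3.0]
grip_width: 0.0255
```

```bash
python3 - <<'E'
from h import *
o=get_obs(); print(o["time"],o["ee_pos"],o["force"],o["torque"],o["grip_width"])
s=read_camera("scene");crop("scene",s,200,120,320,220,6,"pics/s4.png")
E
```

```text
7.325 [0.5455 0.101  0.1687] [-2.6023  0.2861 -2.9694] [0.0526 0.756  0.1499] 0.025486461406749056
```

View pics/s4.png

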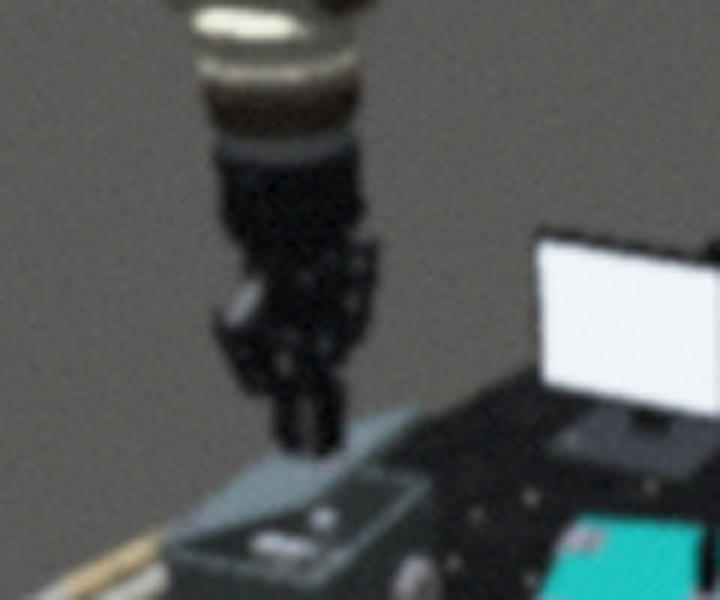

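The flap is rising with low forces and follows the grip. Continuing along the arc.

Request:
{"name": "play_rows", "arguments": {
  "plan": [
    [[-0.26,0,0.29,0,0,0],[-0.23,0,0.32,0,0,0],[-0.19,0,0.34,0,0,0],[-0.16,0,0.36,0,0,0],[-0.12,0,0.38,0,0,0]]
  ]
}}

```text
time: 8.0
ee_pos: [0.5869, 0.1107, 0.1927]
eef_rot: [[0.0, -0.205, 0.979], [0.003, 0.979, 0.205], [-1.0, 0.002, 0.001]]
force: [-3.8, 8.5, -0.7]
grip_width: 0.0255
```

Request:
{"name": "play_rows", "arguments": {
  "plan": [
    [[-0.08,0,0.39,0,0,0],[-0.03,0,0.39,0,0,0],[0.01,0,0.39,0,0,0],[0.05,0,0.39,0,0,0]]
  ]
}}

```text
time: 8.5
ee_pos: [0.6254, 0.1198, 0.1945]
eef_rot: [[0.002, -0.206, 0.979], [0.005, 0.979, 0.206], [-1.0, 0.004, 0.002]]
force: [-4.4, 13.3, 2.0]
grip_width: 0.0255
```

Request:
{"name": "play_rows", "arguments": {
  "plan": [
    [[0.09,0,0.38,0,0,0],[0.13,0,0.37,0,0,0],[0.17,0,0.35,0,0,0],[0,0,0,0,0,0]]
  ]
}}

```text
time: 9.0
ee_pos: [0.653, 0.1262, 0.1847]
eef_rot: [[0.003, -0.206, 0.979], [0.006, 0.979, 0.206], [-1.0, 0.005, 0.004]]
force: [-2.6, 15.1, 4.3]
grip_width: 0.0251
```

```bash
python3 - <<'E'
from h import *
o=get_obs(); print(o["time"],o["ee_pos"],o["force"],o["torque"],o["grip_width"])
s=read_camera("scene");crop("scene",s,200,120,320,220,6,"pics/s5.png")
E
```

```text
9.0 [0.653  0.1262 0.1847] [-2.5841 15.0607  4.2677] [ 2.7638  0.6078 -0.0689] 0.025128516631951
```

View pics/s5.png

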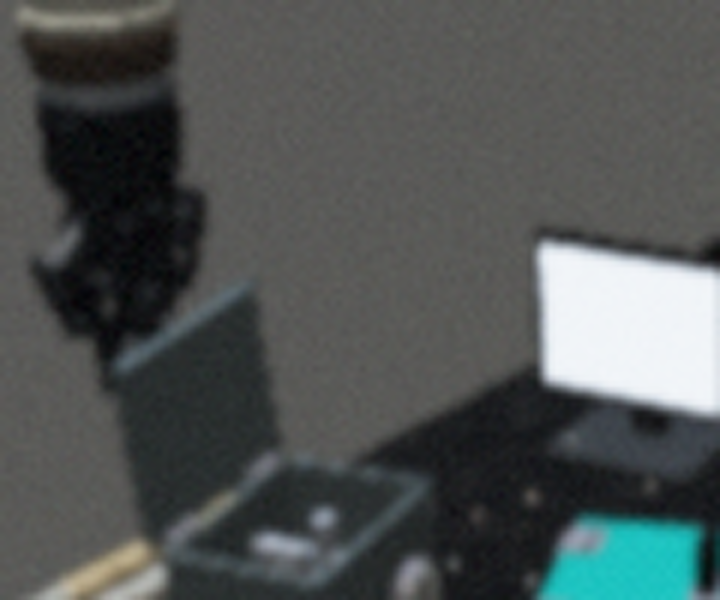

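Request:
{"name": "play_rows", "arguments": {
  "plan": [
    [[0,0,0,0,0,0],[0,0,0,0,0,0],[0,0,0,0,0,0],[0,0,0.2,0,0,0]]
  ],
  "gripper": 60
}}

```text
time: 9.55
ee_pos: [0.6568, 0.1235, 0.1838]
eef_rot: [[0.0, -0.203, 0.979], [-0.0, 0.979, 0.203], [-1.0, -0.0, 0.0]]
force: [0.5, -0.3, 0.1]
grip_width: 0.06
```

Request:
{"name": "play_rows", "arguments": {
  "plan": [
    [[-0.6,0,0,0,0,0],[-1,0,0,0,0,0],[-1,0,0,0,0,0],[-1,0,0,0,0,0],[-1,0,0,0,0,0],[0,0,0,0,0,0]]
  ]
}}

```text
time: 10.3
ee_pos: [0.6571, 0.1238, 0.3014]
eef_rot: [[0.004, -0.204, 0.979], [0.001, 0.979, 0.204], [-1.0, -0.0, 0.004]]
force: [0.1, 0.4, 1.0]
grip_width: 0.0598
```

```bash
python3 - <<'E'
from h import *
o=get_obs(); print(o["time"],o["ee_pos"],o["force"],o["grip_width"],o["qpos"])
s=read_camera("scene");crop("scene",s,200,120,320,220,6,"pics/s6.png")
t=read_camera("top");crop("top",t,212,100,322,190,6,"pics/t6.png")
for q in ["filter_grip","filter_mid","screen_mid","filter","flap_hinge","unit_rim"]:
  for c in("scene","top"):
    print(q,c,[(r["location"],round(r["p"],2)) for r in spot_point(c,q)][:3])
E
```

```text
10.3 [0.6571 0.1238 0.3014] [0.1426 0.4371 0.9708] 0.05978354519213137 [ 10.6704  25.3971  42.048  106.4053  -0.0039  -1.0803]
filter_grip scene [([0.5951, -0.2546, 0.0038], 0.71), ([0.5528, 0.1311, 0.0995], 0.42)]
filter_grip top [([0.5508, 0.1223, 0.0951], 0.56)]
filter_mid scene [([0.6105, 0.1134, 0.1155], 0.74), ([0.5642, 0.0812, 0.0432], 0.74)]
filter_mid top [([0.5534, 0.1297, 0.0485], 0.51), ([0.3921, -0.3571, -0.001], 0.47)]
screen_mid scene [([0.5639, 0.0836, 0.0456], 0.36)]
screen_mid top [([0.5624, 0.0849, 0.0425], 0.54)]
filter scene []
filter top [([0.5532, 0.1268, 0.0085], 0.38), ([0.5551, 0.101, 0.0027], 0.38)]
flap_hinge scene [([0.3964, 0.0835, 0.1146], 0.97), ([0.6082, 0.115, 0.1165], 0.85)]
flap_hinge top [([0.2513, -0.2751, 0.1133], 0.84), ([0.6065, 0.1184, 0.1123], 0.69), ([0.394, 0.0864, 0.1077], 0.6)]
unit_rim scene [([0.5574, 0.0985, 0.1137], 0.68), ([0.2017, -0.2792, 0.1126], 0.43)]
unit_rim top [([0.2023, -0.281, 0.113], 0.97), ([0.4527, -0.4933, -0.0032], 0.74), ([0.5591, 0.1054, 0.1127], 0.71)]
```

View pics/s6.png

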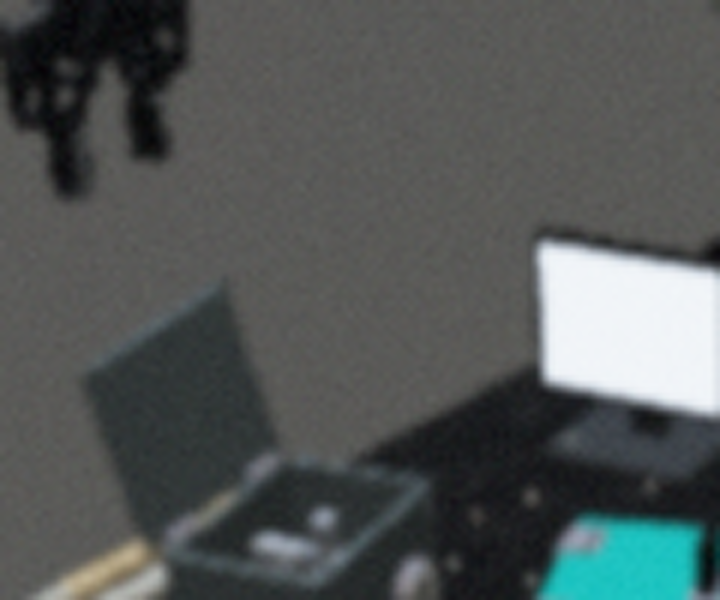

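View pics/t6.png

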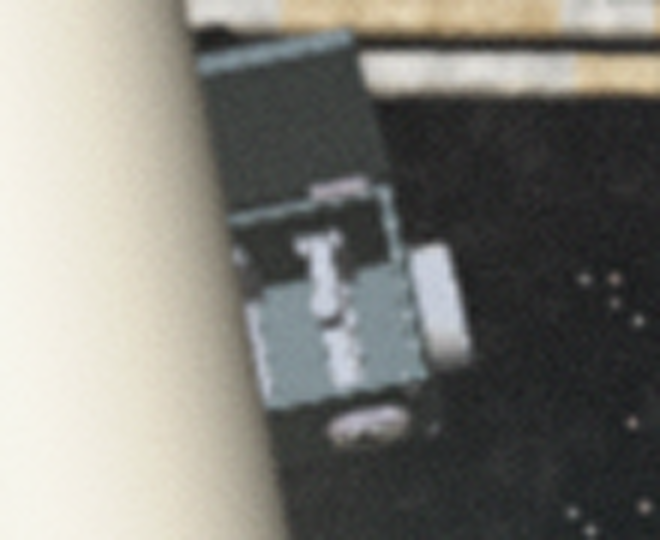

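```bash
python3 - <<'E'
from h import *
show(rows(np.array([.5,-.06,.28]),Rdown(103),10))
for uv in [(285,547),(260,543),(315,550)]: print(unproj("scene",np.array(uv)/6+[200-.5,120-.5],.11))
E
```

```text
[[0.07, -0.59, -0.76, -0.002, 0, 0], [0.08, -0.59, -0.76, -0.002, 0, 0], [0.07, -0.59, -0.77, -0.002, 0, 0], [0.07, -0.59, -0.77, -0.002, 0, 0], [0.08, -0.59, -0.77, -0.002, 0, 0], [0.07, -0.58, -0.77, -0.002, 0, 0], [0.08, -0.58, -0.77, -0.002, 0, 0], [0.07, -0.58, -0.77, -0.003, 0, 0]]
[[0.08, -0.58, -0.77, -0.002, 0, 0], [0.07, -0.58, -0.77, -0.003, 0, 0]]
[0.546 0.133 0.11 ]
[0.5607 0.1375 0.11  ]
[0.53   0.1262 0.11  ]
```

Request:
{"name": "play_rows", "arguments": {
  "plan": [
    [[0,-0.74,-0.95,0,0,0],[0,-0.74,-0.95,0,0,0],[0,-0.74,-0.95,0,0,0],[0,-0.74,-0.95,0,0,0],[0,-0.74,-0.95,-0.01,0,0],[0,-0.74,-0.95,-0.01,0,0],[0,-0.74,-0.95,0,0,0],[0,-0.74,-0.95,0,0,0]]
  ],
  "gripper": 28
}}

```text
time: 12.0
ee_pos: [0.5011, -0.0614, 0.2987]
eef_rot: [[0.0, -0.223, 0.975], [-0.0, 0.975, 0.223], [-1.0, -0.0, 0.0]]
force: [0.1, 0.5, 1.0]
grip_width: 0.028
```

```bash
python3 - <<'E'
from h import *
o=get_obs(); print(o["time"],o["ee_pos"],o["force"],o["grip_width"])
s=read_camera("scene");crop("scene",s,215,180,290,250,10,"pics/s7.png")
t=read_camera("top");crop("top",t,222,110,302,170,10,"pics/t7.png")
for q in ["filter_grip","filter_mid","screen_mid","filter"]:
  for c in("scene","top"):
    print(q,c,[(r["location"],round(r["p"],2)) for r in spot_point(c,q)][:3])
E
```

```text
12.0 [ 0.5011 -0.0614  0.2987] [0.0646 0.5193 1.0113] 0.027981746834021846
filter_grip scene [([0.5522, 0.1298, 0.0985], 0.4)]
filter_grip top [([0.5548, 0.1233, 0.0966], 0.41), ([0.553, 0.1265, 0.0091], 0.39), ([0.5959, -0.2549, -0.0002], 0.23)]
filter_mid scene [([0.3856, -0.3644, -0.0038], 0.17)]
filter_mid top [([0.4522, 0.2918, 0.0], 0.39)]
screen_mid scene [([0.5512, 0.1297, 0.0973], 0.63), ([0.556, 0.1009, 0.1131], 0.52), ([0.563, 0.0815, 0.0438], 0.5)]
screen_mid top [([0.5516, 0.127, 0.0081], 0.28)]
filter scene []
filter top [([0.5547, 0.1268, 0.0053], 0.59), ([0.5513, -0.4838, 0.0016], 0.57), ([0.6301, -0.456, -0.0036], 0.26)]
```

View pics/s7.png

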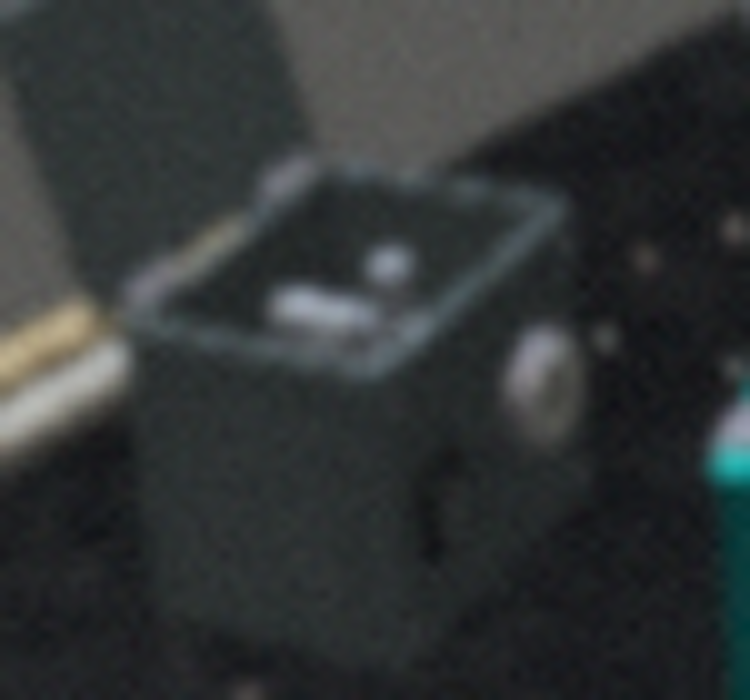

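View pics/t7.png

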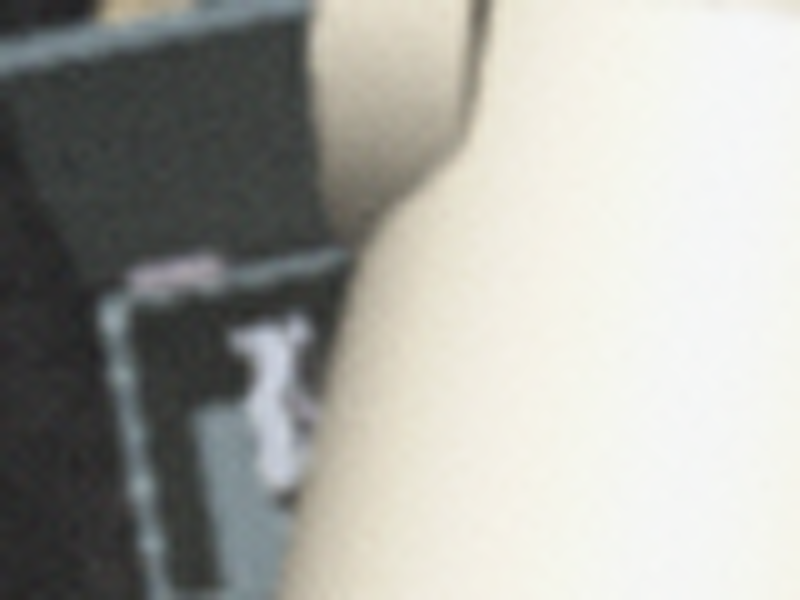

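```bash
python3 - <<'E'
from h import *
a=np.radians(12.5); R=yawR(a); H=np.array([.6075,.1165,0])
def W(p): return np.array(p)@R.T+H
def box(c,l,w,z): return [(c[0]+s*l/2,c[1]+t*w/2,z) for s in(-1,0,1) for t in(-1,1)]
Q=box((-.049,.024),.032,.010,.110)+[(-.098,-.065,.115),(-.098,.065,.115),(0,.065,.115),(0,-.065,.115)]+[(-.049+.007*np.cos(t),-.024+.007*np.sin(t),.103) for t in np.linspace(0,6.28,7)]
P=W(Q); print(W((-.049,.024,.11)))
s=read_camera("scene");crop("scene",s,215,180,290,250,10,"pics/s8.png",P)
t=read_camera("top");crop("top",t,222,110,302,170,10,"pics/t8.png",P)
E
```

```text
[0.5545 0.1293 0.11  ]
```

View pics/s8.png

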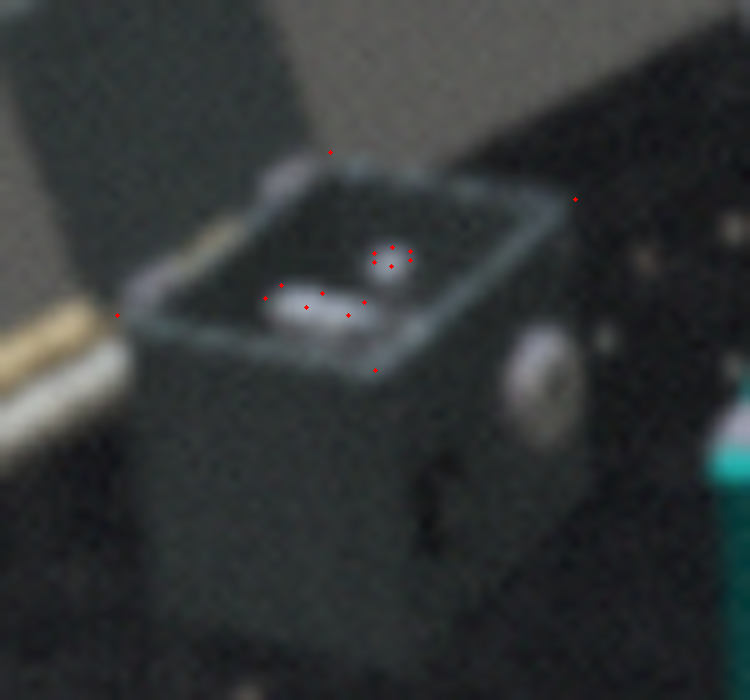

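View pics/t8.png

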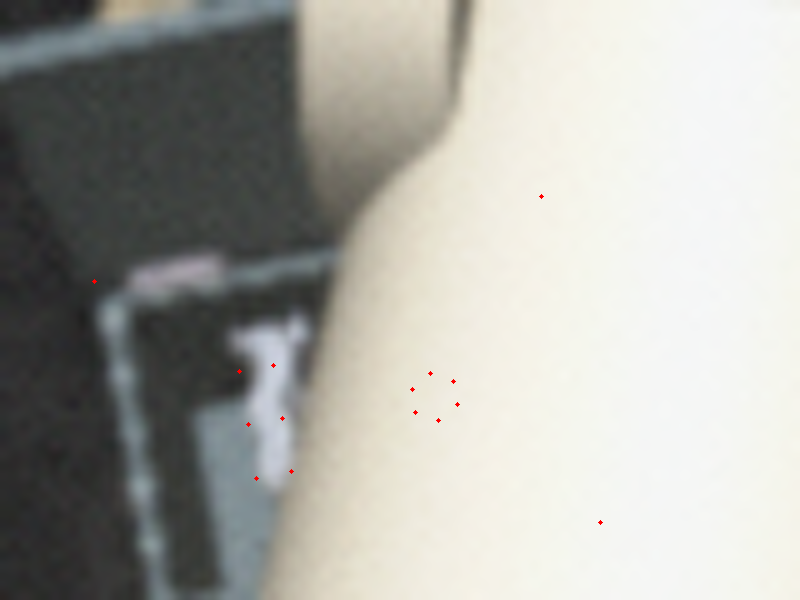

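```bash
python3 - <<'E'
from h import *
show(rows(np.array([.553,.1272,.21]),Rdown(102.7),8))
E
```

```text
[[0.44, 0.86, 0.46, 0.001, 0, 0], [0.44, 0.86, 0.46, 0, 0, 0], [0.44, 0.86, 0.46, 0.001, 0, 0], [0.44, 0.86, 0.46, 0, 0, 0], [0.44, 0.86, 0.45, 0.001, 0, 0], [0.44, 0.86, 0.45, 0, 0, 0], [0.45, 0.85, 0.46, 0.001, 0, 0], [0.44, 0.86, 0.45, 0, 0, 0]]
```

Request:
{"name": "play_rows", "arguments": {
  "plan": [
    [[0,0.86,0.46,0,0,0],[0.2,0.86,0.46,0,0,0],[0.4,0.86,0.46,0,0,0],[0.5,0.86,0.46,0,0,0],[0.6,0.86,0.45,0,0,0],[0.6,0.86,0.45,0,0,0],[0.6,0.86,0.46,0,0,0],[0.5,0.86,0.45,0,0,0]]
  ]
}}

```text
time: 13.6
ee_pos: [0.5525, 0.1282, 0.2128]
eef_rot: [[-0.0, -0.224, 0.975], [-0.0, 0.975, 0.224], [-1.0, -0.0, -0.0]]
force: [0.6, -0.6, -0.4]
grip_width: 0.0279
```

Request:
{"name": "play_rows", "arguments": {
  "plan": [
    [[0.6,0,0,0,0,0],[0.8,0,0,0,0,0],[0.6,0,0,0,0,0],[0,0,0,0,0,0]]
  ]
}}

```text
time: 14.1
ee_pos: [0.5518, 0.1267, 0.1624]
eef_rot: [[-0.002, -0.223, 0.975], [-0.001, 0.975, 0.223], [-1.0, -0.0, -0.002]]
force: [0.5, 0.2, -1.0]
grip_width: 0.0279
```

```bash
python3 - <<'E'
from h import *
o=get_obs(); print(o["time"],o["ee_pos"],o["force"],o["grip_width"],o["eef_rot"])
P=[o["ee_pos"]]
s=read_camera("scene");crop("scene",s,205,160,290,235,9,"pics/s9.png",P)
t=read_camera("top");crop("top",t,222,110,302,170,10,"pics/t9.png",P)
E
```

```text
14.1 [0.5518 0.1267 0.1624] [ 0.4995  0.1555 -0.969 ] 0.02786197073309791 [[-0.0019 -0.2229  0.9748]
 [-0.0005  0.9748  0.2229]
 [-1.     -0.0001 -0.002 ]]
```

View pics/s9.png

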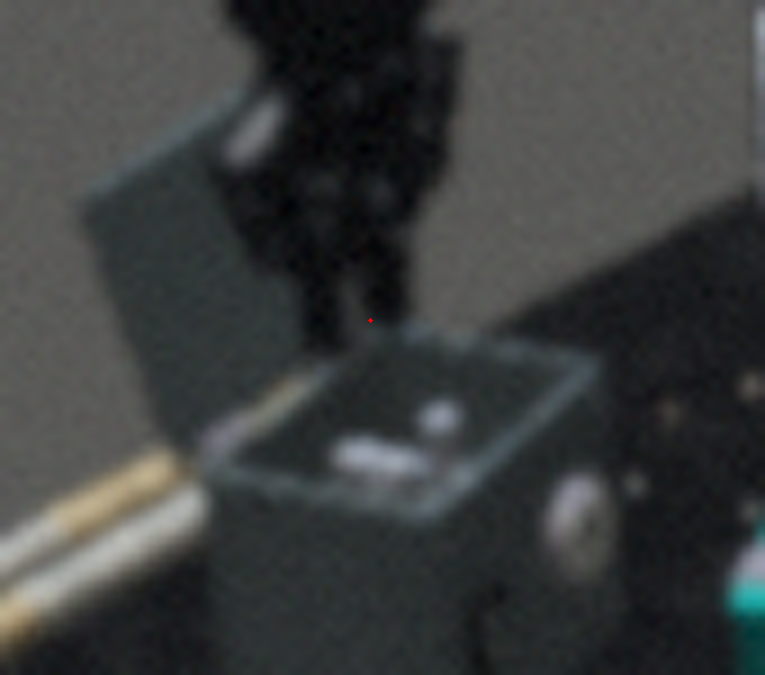

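View pics/t9.png

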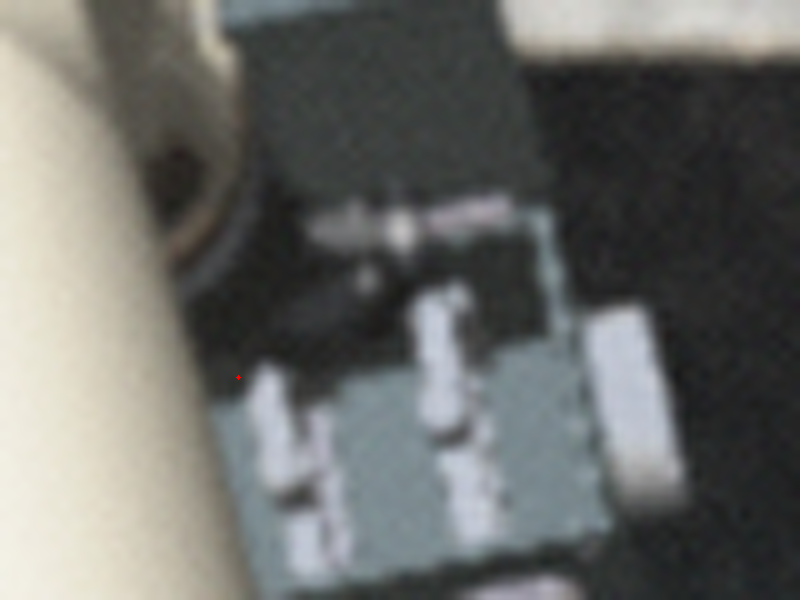

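Request:
{"name": "play_rows", "arguments": {
  "plan": [
    [[0.5,0.02,0.03,0,0,0],[0.6,0,0.02,0,0,0],[0.6,0,0,0,0,0],[0.5,0,0,0,0,0],[0.3,0,0,0,0,0]]
  ]
}}

```text
time: 14.82
ee_pos: [0.5531, 0.128, 0.0998]
eef_rot: [[-0.001, -0.223, 0.975], [-0.0, 0.975, 0.223], [-1.0, 0.0, -0.001]]
force: [0.8, -1.0, -0.1]
grip_width: 0.0281
```

Request:
{"name": "play_rows", "arguments": {
  "plan": [
    [[0.2,0,0,0,0,0],[0.1,0,0,0,0,0],[0,0,0,0,0,0]]
  ]
}}

```text
time: 15.2
ee_pos: [0.5536, 0.128, 0.0937]
eef_rot: [[0.0, -0.223, 0.975], [0.0, 0.975, 0.223], [-1.0, 0.0, 0.0]]
force: [0.7, 0.2, -0.0]
grip_width: 0.0282
```

Request:
{"name": "play_rows", "arguments": {
  "plan": [
    [[0,0,0,0,0,0],[0,0,0,0,0,0],[0,0,0,0,0,0],[0,0,0,0,0,0]]
  ],
  "gripper": 2,
  "newtons": 40
}}

```text
time: 15.7
ee_pos: [0.5538, 0.1281, 0.094]
eef_rot: [[0.001, -0.223, 0.975], [0.0, 0.975, 0.223], [-1.0, -0.0, 0.001]]
force: [0.1, -0.0, 4.6]
grip_width: 0.0088
```

Request:
{"name": "play_rows", "arguments": {
  "plan": [
    [[0,0,0,0,0,0],[0,0,0,0,0,0]]
  ]
}}

```text
time: 15.95
ee_pos: [0.5538, 0.128, 0.094]
eef_rot: [[0.001, -0.223, 0.975], [0.0, 0.975, 0.223], [-1.0, -0.0, 0.001]]
force: [-0.2, 0.4, 4.9]
grip_width: 0.0093
```

Request:
{"name": "play_rows", "arguments": {
  "plan": [
    [[-0.3,0,0,0,0,0],[-0.4,0,0,0,0,0],[-0.4,0,0,0,0,0]]
  ]
}}

```text
time: 16.32
ee_pos: [0.5535, 0.128, 0.1217]
eef_rot: [[-0.0, -0.223, 0.975], [-0.0, 0.975, 0.223], [-1.0, 0.0, -0.0]]
force: [-0.2, 0.3, -1.7]
grip_width: 0.0092
```

```bash
python3 - <<'E'
from h import *
o=get_obs(); print(o["time"],o["ee_pos"],o["force"],o["grip_width"])
s=read_camera("scene");crop("scene",s,205,160,290,235,9,"pics/s10.png")
t=read_camera("top");crop("top",t,222,110,302,170,10,"pics/t10.png")
E
```

```text
16.325 [0.5535 0.128  0.1217] [-0.1703  0.2846 -1.6557] 0.009248808003557332
```

View pics/s10.png

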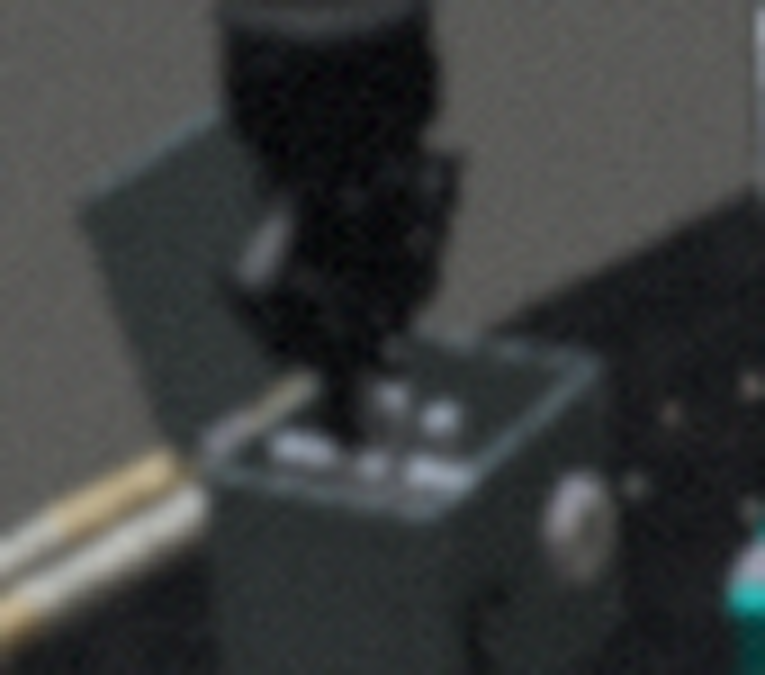

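Request:
{"name": "play_rows", "arguments": {
  "plan": [
    [[-0.5,0,0,0,0,0],[-0.6,0,0,0,0,0],[-0.7,0,0,0,0,0],[-0.7,0,0,0,0,0],[-0.7,0,0,0,0,0],[-0.7,0,0,0,0,0],[-0.6,0,0,0,0,0],[0,0,0,0,0,0]]
  ]
}}

```text
time: 17.42
ee_pos: [0.554, 0.1281, 0.235]
eef_rot: [[0.002, -0.223, 0.975], [0.0, 0.975, 0.223], [-1.0, 0.0, 0.002]]
force: [1.1, -0.7, -2.0]
grip_width: 0.0093
```

```bash
python3 - <<'E'
from h import *
o=get_obs(); print(o["time"],o["ee_pos"],o["force"],o["grip_width"],o["qpos"])
s=read_camera("scene");crop("scene",s,205,140,305,235,7,"pics/s11.png")
# target: face centre (.594,-.243), yaw -80.5
for x,y,a in [(.5946,-.2401,-81.4),(.5969,-.2458,-79.6),(.595,-.243,-80.5)]:
    R=yawR(np.radians(a)); print(np.array([x,y,0])-R@[.06,0,0], "tool y ang",a+180)
T=np.array([.595,-.243,0])-yawR(np.radians(-80.5))@[.062,0,0]; T[2]=.235
print(T); show(rows(T,Rdown(99.5),14))
E
```

```text
17.425 [0.554  0.1281 0.235 ] [ 1.0524 -0.6687 -2.0159] 0.009258978353694054 [13.0214  7.3645 12.1975 94.7122  0.0013  0.1203]
[ 0.5856 -0.1808  0.    ] tool y ang 98.6
[ 0.5861 -0.1868  0.    ] tool y ang 100.4
[ 0.5851 -0.1838  0.    ] tool y ang 99.5
[ 0.5848 -0.1819  0.235 ]
[[0, -0.88, -0.11, 0.004, 0, 0], [0, -0.88, -0.11, 0.004, 0, 0], [0, -0.88, -0.1, 0.004, 0, 0], [0, -0.88, -0.1, 0.004, 0, 0], [0, -0.89, -0.1, 0.004, 0, 0], [0, -0.89, -0.09, 0.004, 0, 0], [-0.01, -0.89, -0.09, 0.004, 0, 0], [0, -0.89, -0.09, 0.004, 0, 0]]
[[-0.01, -0.88, -0.08, 0.005, 0, 0], [0, -0.89, -0.08, 0.004, 0, 0], [-0.01, -0.89, -0.08, 0.005, 0, 0], [-0.01, -0.88, -0.07, 0.004, 0, 0], [0, -0.89, -0.07, 0.005, 0, 0], [-0.01, -0.89, -0.06, 0.004, 0.001, 0]]
```

View pics/s11.png

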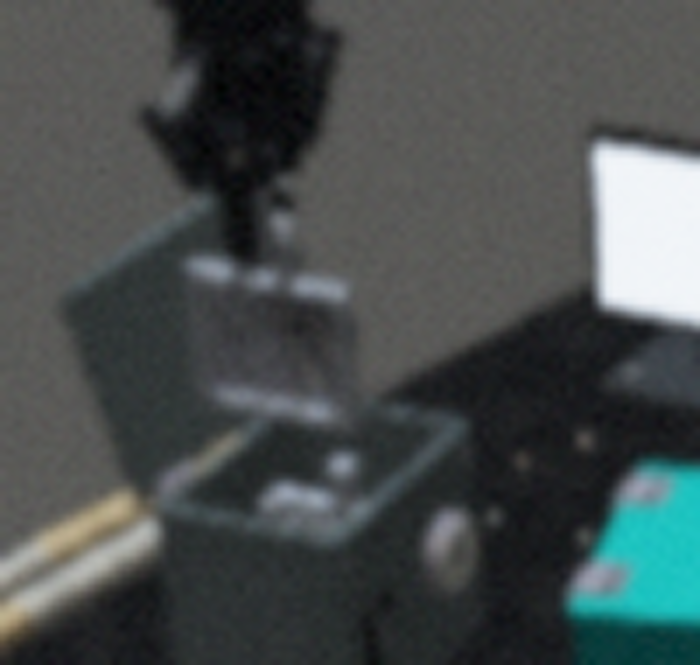

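Request:
{"name": "play_rows", "arguments": {
  "plan": [
    [[0,-0.4,-0.05,0,0,0],[0,-0.7,-0.08,0.005,0,0],[0,-0.85,-0.1,0.005,0,0],[0,-0.85,-0.1,0.005,0,0],[0,-0.85,-0.1,0.005,0,0],[0,-0.85,-0.1,0.005,0,0],[0,-0.85,-0.1,0.005,0,0],[0,-0.85,-0.1,0.005,0,0]]
  ]
}}

```text
time: 18.48
ee_pos: [0.5679, -0.0292, 0.2332]
eef_rot: [[-0.001, -0.188, 0.982], [-0.0, 0.982, 0.188], [-1.0, -0.0, -0.001]]
force: [-0.8, -0.2, -0.9]
grip_width: 0.0089
```

Request:
{"name": "play_rows", "arguments": {
  "plan": [
    [[0,-0.85,-0.08,0.005,0,0],[0,-0.85,-0.08,0.005,0,0],[0,-0.85,-0.08,0.005,0,0],[0,-0.85,-0.08,0.005,0,0],[0,-0.7,-0.06,0.005,0,0],[0,-0.5,-0.05,0,0,0],[0,-0.3,0,0,0,0],[0,0,0,0,0,0]]
  ]
}}

```text
time: 19.48
ee_pos: [0.5793, -0.15, 0.2334]
eef_rot: [[-0.0, -0.164, 0.986], [0.0, 0.986, 0.164], [-1.0, 0.0, -0.0]]
force: [0.1, 0.6, -0.5]
grip_width: 0.0089
```

```bash
python3 - <<'E'
from h import *
o=get_obs(); print(o["time"],o["ee_pos"],o["force"],o["grip_width"],o["qpos"])
s=read_camera("scene");crop("scene",s,250,110,350,210,6,"pics/s12.png")
t=read_camera("top");crop("top",t,310,90,430,190,6,"pics/t12.png")
for q in ["filter_grip","filter_mid","screen_mid","filter"]:
  for c in("scene","top"):
    print(q,c,[(r["location"],round(r["p"],2)) for r in spot_point(c,q)][:3])
E
```

```text
19.475 [ 0.5793 -0.15    0.2334] [ 0.123   0.6012 -0.4557] 0.00891204909148406 [-14.5253  11.6962  16.9381  95.254    0.008  -23.9726]
filter_grip scene [([0.5786, -0.1454, 0.1455], 0.73), ([0.5751, -0.1482, 0.2407], 0.55)]
filter_grip top [([0.5964, -0.2461, 0.1011], 0.3)]
filter_mid scene [([0.5823, -0.1506, 0.1779], 0.61)]
filter_mid top []
screen_mid scene [([0.5652, 0.0801, 0.0449], 0.58), ([0.6076, 0.1124, 0.1161], 0.32)]
screen_mid top [([0.56, 0.0848, 0.0443], 0.58)]
filter scene [([0.578, -0.1444, 0.1464], 0.8), ([0.4515, -0.4955, -0.0001], 0.15)]
filter top [([0.6317, -0.4572, 0.0003], 0.27)]
```

View pics/s12.png

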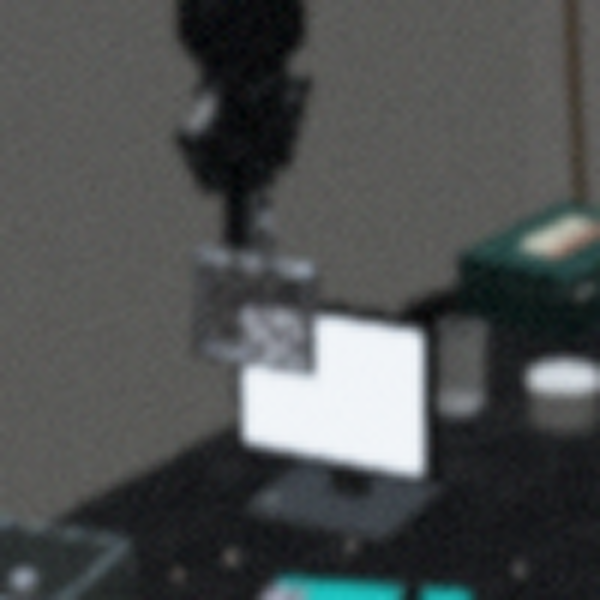

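View pics/t12.png

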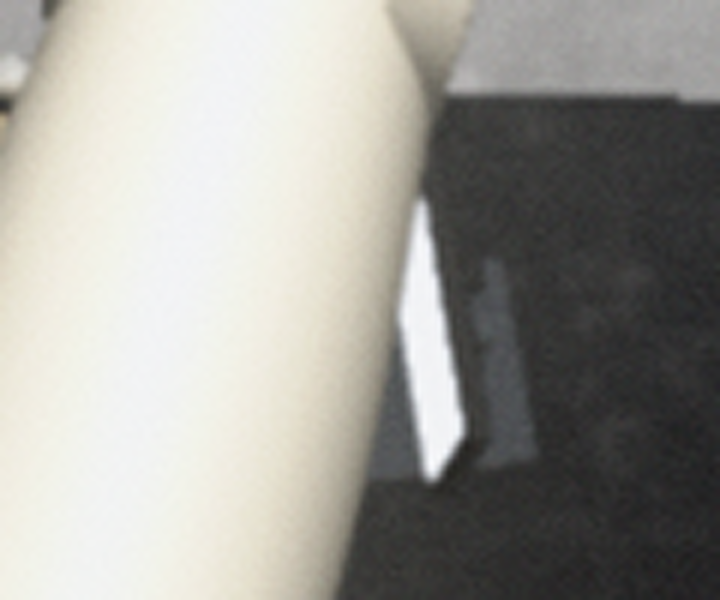

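```bash
cat >> h.py <<'E'
def plate(uvs,x0,y0,f):
    o=get_obs(); p=np.array(o["ee_pos"]); R=np.array(o["eef_rot"]); n=R[:,1]; C=cam("scene")
    p0=p+n*.005; out=[]
    for u,v in uvs:
        q=unproj("scene",np.array([u,v])/f+[x0-.5,y0-.5],0.0); d=q-C
        X=C+d*(n@(p0-C))/(n@d); out.append(R.T@(X-p))
    return np.array(out)
E
python3 - <<'E'
from h import *
L=plate([(197,248),(316,265),(312,375),(195,357)],250,110,6); print(L,L.mean(0))
d=L[1]-L[0]; print("top edge tilt",np.degrees(np.arctan2(d[0],-d[2])), np.linalg.norm(d), np.linalg.norm(L[3]-L[0]))
d=L[2]-L[3]; print("bot edge tilt",np.degrees(np.arctan2(d[0],-d[2])))
E
```

```text
[[ 0.0121  0.005   0.0388]
 [ 0.0107  0.005  -0.045 ]
 [ 0.0838  0.005  -0.04  ]
 [ 0.0862  0.005   0.0444]] [ 0.0482  0.005  -0.0004]
top edge tilt -0.9970417643745554 0.0838778573025178 0.07425345521144976
bot edge tilt -1.5907139663840189
```

The plate is gripped centred (offset about 0 mm), tilted about 1°, with its mid about 48 mm below the TCP. Now moving towards the panel and lowering.

Request:
{"name": "play_rows", "arguments": {
  "plan": [
    [[0.2,-0.3,0,0,0,0],[0.4,-0.4,0,0,0,0],[0.5,-0.4,0,0,0,0],[0.6,-0.24,0,0,0,0],[0.6,0,0,0,0,0],[0.6,0,0,0,0,0],[0.4,0,0,0,0,0],[0.25,0,0,0,0,0]]
  ]
}}

```text
time: 20.98
ee_pos: [0.5847, -0.1826, 0.1442]
eef_rot: [[-0.0, -0.165, 0.986], [0.0, 0.986, 0.165], [-1.0, 0.0, -0.0]]
force: [0.1, 0.7, -1.4]
grip_width: 0.0092
```

Request:
{"name": "play_rows", "arguments": {
  "plan": [
    [[0,0,0,0,0,0],[0,0,0,0,0,0],[0,0,0,0,0,0]]
  ]
}}

```text
time: 21.35
ee_pos: [0.585, -0.1829, 0.1453]
eef_rot: [[0.001, -0.164, 0.986], [-0.0, 0.986, 0.164], [-1.0, -0.0, 0.001]]
force: [0.4, 0.0, -0.4]
grip_width: 0.0093
```

```bash
python3 - <<'E'
from h import *
o=get_obs(); print(o["time"],o["ee_pos"],o["force"],o["grip_width"],o["eef_rot"])
s=read_camera("scene");crop("scene",s,270,130,350,205,8,"pics/s13.png")
cv2.imwrite("pics/s13f.png",s[:,:,::-1])
t=read_camera("top");cv2.imwrite("pics/t13.png",t[:,:,::-1])
for q in ["filter_mid","screen_mid","light_face","flap_grip"]:
    print(q,[(r["location"],round(r["p"],2)) for r in spot_point("scene",q)][:3])
for q in ["tin_near","spatula","cutter_ring","tin_far","bowl","stone","pad","beaker"]:
  print(q,[(r["location"],round(r["p"],2)) for r in recognise("scene",q)][:2])
E
```

```text
21.35 [ 0.585  -0.1829  0.1453] [ 0.375   0.0435 -0.3868] 0.009252557574468133 [[ 0.0008 -0.1645  0.9864]
 [-0.0003  0.9864  0.1645]
 [-1.     -0.0004  0.0007]]
filter_mid [([0.5879, -0.1843, 0.0921], 0.77)]
screen_mid [([0.5629, 0.0798, 0.043], 0.55)]
light_face [([0.5953, -0.244, 0.0959], 0.62)]
flap_grip [([0.3205, 0.0513, 0.1432], 0.9), ([0.6082, 0.1164, 0.1164], 0.57), ([0.66, 0.1316, 0.1875], 0.56)]
tin_near []
spatula []
cutter_ring [([0.5813, -0.1848, 0.0945], 0.46), ([0.3902, 0.2571, 0.0164], 0.32)]
tin_far [([0.546, -0.4674, 0.026], 0.55), ([0.5805, -0.1806, 0.1006], 0.5)]
bowl []
stone [([0.5717, 0.1338, 0.0947], 0.66), ([0.4415, 0.2956, 0.01], 0.45)]
pad [([0.5718, 0.1321, 0.0956], 0.23)]
beaker []
```

View pics/s13.png

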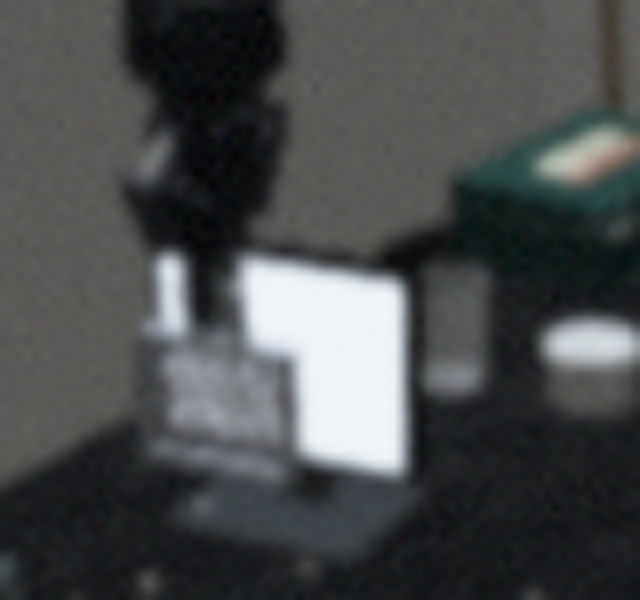

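View pics/s13f.png

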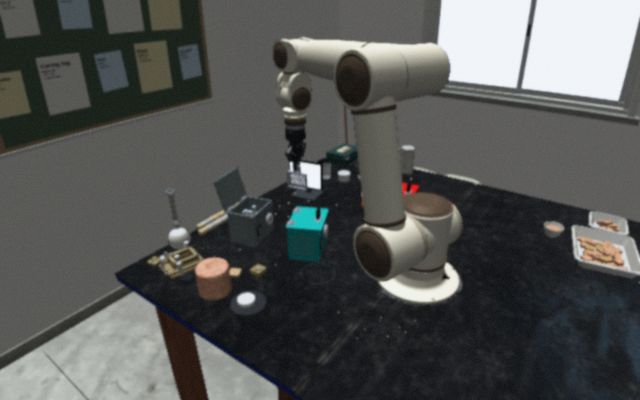

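View pics/t13.png

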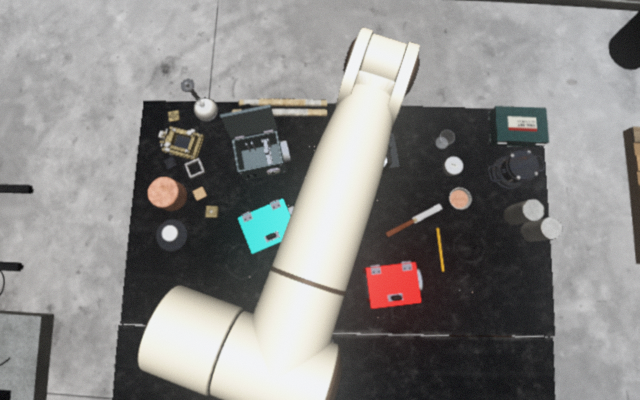

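The plate sits in front of the lit face: crop centre (220,405) over the face in the scene view. The network puts it about 60 mm in front, 3 mm sideways and −4 mm in height. The flap is open, the screen is in place and the bystanders look unmoved. Handing in.

```bash
python3 - <<'E'
from h import *
L=plate([(143,335),(297,357),(293,478),(147,455)],270,130,8); print(L,L.mean(0))
print(hand_in()); print(get_obs()["time"])
E
```

```text
[[ 0.0194  0.005   0.0414]
 [ 0.016   0.005  -0.0434]
 [ 0.0804  0.005  -0.0396]
 [ 0.084   0.005   0.0423]] [0.05   0.005  0.0002]
the job is handed in; nothing more can be done
None
the job is handed in; nothing more can be done
```

The job is handed in after about 22 s, with the filter plate held in front of the inspection panel. I lifted the grey unit's flap by its pull until it fell back on its stop. I then gripped the loop handle in the left guides, drew the mesh plate straight up, and lowered it in front of the lit face.

**Plate position:** At the last check the plate was about 60 mm in front of the face and about 3 mm off sideways. It was tilted about 2° and parallel to the face within the fit's 1–2°. The fingers were closed at 9 mm, with almost no outside force on the tool.

**Height:** The estimates disagreed slightly. The network put the plate's centre 4 mm below the face's centre, and my corner measurement put it within 1 mm. Both are inside the 22 mm allowed.

**Other checks:**
- The flap stands open in both pictures.
- The screen still stands in its guides: the network found it at about its earlier place.
- The bystanders in view look unmoved. The near tin (`tin_near`) was hidden behind the arm in both last pictures, so I could not confirm it by sight; the plate and gripper passed well above it.
- The last network search missed several bystanders and mislabelled others, so their positions rest on the pictures.

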